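# Grease the feed-chain bearing

## Robot

A 6-joint arm with a two-finger parallel gripper is mounted at the origin on the work surface. World frame = base frame: x ahead of the robot, y to its left, z up, the work surface at z = 0. Lengths are in m, angles in rad, forces in N, time in s.
With the tool pointing down it reaches from about 0.275 to 0.725 m from the base axis. Payload 15.9 kg.
Tool frame: the origin (TCP) lies on the centre line of the jaws, within the pads' length; the fingertips stand 11 mm ahead of it and the grasp point (between the pads) lies 8 mm behind it (bot.tip_reach is the distance from the TCP to the fingertips, in m); z points along the fingers, y is the line along which they close (so a half turn about z gives the same grasp; the last joint's range is limited). The gripper opens to 85 mm and grips with 20 to 120 N. Pads are 22 mm wide; open, the fingers measure 114 mm over their backs; the gripper's body (76 mm by 85 mm) begins 54 mm behind the grasp point. The pads swing forward as they close: fully open they stand 13 mm farther back than shut.
Start: joints at [-1.289, 0.213, -0.034, 1.323, 0, 1.571], TCP at [0.139, -0.48, 0.242] pointing down, gripper open.
Joint ranges: [-2.98, 2.98], [-0.74, 1.72], [-1.14, 1.35], [-2.1, 2.04], [-1.57, 1.44], [-3.14, 3.14]. Speed limits (rad/s): [1.89, 1.89, 2.39, 2.57, 3.14, 3.14].

## Interface

Orientations are given as a unit quaternion [w, x, y, z].
In Python, from cell import sense, imaging, bot gives the robot as it stands.
- The arm moves only by the tool arm_command, never from a script. Its argument "motion" is a list of rows, each an object with "fingers": the opening, from -1 (shut) to 1 (fully open), so that 0 is half open; "xyz": the shift along the tool's x, y, z in m, a list of three; "twist": the turn about the tool's z in degrees. In form: [{"fingers": fingers, "xyz": [tx, ty, tz], "twist": twist}, ...]. A call has 1 to 12 rows; each row is the pose to reach, as a shift and turn from the pose commanded when the call began, along the tool's axes at that moment; what a row does not reach only later rows make up. A row lasts 1/12 s, in which the tool goes at most 41.7 mm and 7.16 degrees, less where a joint would pass 70% of its speed; a pose out of reach is approached as far as the arm can. A call with a gripper value outside its range is refused whole. The fingers move at their own pace and stop on an object; "force" is the grip in N (left out, the last holds). Time passes only in rows, so rows that repeat a pose let the fingers close. It gives the time, the measured TCP pose, the force, the opening and the grip force at its end, in the units of the state.
- sense(): the state, without advancing time (a new reading comes with each control period).
- imaging.get_image(name): name is "scene" or "top" or "wrist"; returns a dict with "img" (400x640x3 uint8, red, green, blue), "depth" (400x640 float32, m along the optical axis (not along the pixel's ray), 0 where there is no reading), "mtx" (3x3 intrinsics, pixels), "k1" (the pictures are not rectified: a ray, as slopes to the right and down, at radius r is drawn at 1 + k1 r^2 times it, then the intrinsics apply), "R" (3x3) and "t" (3): a world point X has camera coordinates R X + t. Camera axes: x right, y down, z forward; pixel columns grow to the right and rows downward; lengths in m; the calibration is good to about 2 mm. A picture is of the moment at which its call begins.
- bot.sign_off(): hands the job in; it is judged then, once.
The state is a dict: "clock": time; "joint_positions": joint angles; "qvel": joint speeds; "tau": joint torques, N m; "tool_pos": TCP position; "orientation": TCP orientation; "contact_force": force on the tool from outside, world axes, zero at the start; "moment": the same for the moment, N m; "finger_gap": finger opening in m; "grasp_force": force on a finger pad.
Only numpy, scipy, OpenCV 4.12 (cv2) and the standard library are available. Lean on these libraries where they do the work, as an engineer would, in place of code of your own. Each camera call takes 0.05 s, during which the arm holds its last target. There are 200 camera calls.

## Task

Take the push-type grease gun out of its stand, put its coupler on the tilted ball-headed grease nipple of the bearing housing and press squarely, in line with the nipple, until the coupler snaps fully home. Keep pressing until the gun's spring-loaded plunger is well over half way in, without ramming it, and finish holding it there: still gripping the gun, square to the nipple, plunger pushed in. Leave the other things on the bench alone.

Things in the scene. Friction and masses are not known exactly. Their poses are not given: they have to be found in the camera images.
- gun_grip (a point): Centre of the black square grip (30 x 30 mm, flat sides facing its x and y, 60 mm long: 30 mm above and 30 mm below this point) of the push grease gun, a loose tool of 0.3 to 0.5 kg. It starts upright in its stand, coupler down. z points along the gun from coupler to grip (up at the start). The coupler mouth is 106 mm below this point, plunger out.
- stand_rim (a point): Centre of the rim of the gun's fixed stand: a dark steel tube, 54 mm outside and 40 mm inside diameter, on a 100 mm square foot; rim 90 mm above the table. The gun hangs in it, flange on the rim, with 2.5 mm slack; lift it 80 mm or more straight up to clear the rim.
- coupler_mouth (a point): Centre of the open lower end of the coupler, a steel sleeve 27 mm in diameter flared to 33 mm at the mouth; z as gun_grip. The flare takes in the nipple's head from about 4 mm off centre. The bore is 19 mm wide, 24 mm deep; three sprung jaws 9 mm inside snap behind the ball head, which takes a push of about 5 to 7 N and then draws it in.
- coupler_seat (a point): Centre of the floor of the coupler's bore, 24 mm above the mouth on the gun's axis; z as gun_grip. Fully home, it lies on the top of the nipple's head.
- nipple_tip (a point): Top of the head of the steel grease nipple on the grey bearing housing (fixed). z points out along the nipple, 30 degrees from vertical, leaning away from the robot (to its housing's +x); the gun's z must lie along it. Head: ball of 16 mm diameter (centre 8 mm below this point) on a 9 mm neck; hex 20 mm wide starts 28 mm below, boss face (28 mm diameter) 34 mm below. About 122 mm above the table.
- plunger (a joint): How far the coupler has slid into the gun's barrel, m: 0 out, 0.016 fully in. Spring: 9 N to start, 0.35 N per mm more, 14.6 N fully in. Once the coupler is home on the nipple, pushing the gun on along its axis pushes the plunger in by as much.
- bearing: Grey bearing housing, fixed: a drum of 80 mm diameter, 64 mm long, lying on a 150 x 80 mm foot, with a 30 mm dark shaft stub through it, 85 mm high without its boss and nipple. Origin under its centre; the nipple leans to its +x. The plug leaning to its -x is a plain hex without a ball head.
- nipple: The grease nipple itself; origin at the centre of its foot on the boss face, 34 mm below nipple_tip along its axis; z as nipple_tip.
- gun: The grease gun, 136 mm long; origin on its axis, 36 mm below gun_grip, at the underside of the round aluminium flange (50 mm diameter, 6 mm thick). Below the flange a barrel of 35 mm diameter and 20 mm length, then the thin rod and the coupler. z as gun_grip.
- tape_roll: Bystander: roll of white edge tape lying flat, 110 mm across with a 60 mm hole, 23 mm high; origin centre of underside.
- offcut: Bystander: white board offcut 110 x 60 x 18 mm lying flat; origin centre of underside.
- driver: Bystander: screwdriver lying near the left of the table.
- spanner: Bystander: spanner lying near the right of the table.
- spray: Bystander: upright spray can, 56 mm diameter, 170 mm high; origin centre of underside.
- glue_jar: Bystander: grey jar, 70 mm diameter, 90 mm high; origin centre of underside.
- clamp: Bystander: clamp lever on a 36 mm post, about 80 mm high; origin centre of underside.

How it is judged:
By the outcome, as a careful person would: the job done as asked, in the order asked, and still so for the second after the job is handed in, while the arm keeps its last pose, push and grip.
It also fails if it takes over 43 s, if anything falls off the work surface, if the arm or the gripper's body presses on something with over 40 N, if the wrist force passes 120 N, or if a joint passes its speed limit or range.

## Working session

There is one attempt and no reset: what is moved stays moved. The work goes in short steps, Python scripts to look and compute and a tool call to move; the robot and the scene stay as the last step left them, time stands still between calls to the robot, and variables do not carry over. Pictures are saved under pics/ and viewed, at most 10 in all, crops included, and the job is handed in when it is done.

Besides the shell and the picture viewer there is one more tool, called after "Call:" by a JSON object that holds its "name" and its "arguments". arm_command: Moves the arm, as the interface text tells. Its arguments: {"type":"object","properties":{"motion":{"type":"array","items":{"type":"object","properties":{"fingers":{"type":"number"},"xyz":{"type":"array","items":{"type":"number"}},"twist":{"type":"number"}}}},"force":{"type":"number"}},"required":["motion"]}

```bash
mkdir -p pics; ls
python3 - <<'E'
from cell import sense, imaging, bot
import cv2
print(sense())
for n in ("scene","top"):
    d=imaging.get_image(n); cv2.imwrite(f"pics/{n}0.png",d["img"][:,:,::-1]); print(n,d["mtx"],d["k1"],d["R"],d["t"])
E
```

```text
pics
{'clock': 0.0, 'joint_positions': array([-1.28898498e+00,  2.13336189e-01, -3.50746766e-02,  1.32350828e+00,
       -1.55942378e-05,  1.57080332e+00]), 'qvel': array([ 0.00010815,  0.0005296 , -0.00154845, -0.00020079,  0.00137701,
        0.00017823]), 'tau': array([ 1.44494232e-03, -6.86159635e+01,  4.87115729e+01,  1.76424184e-02,
        1.17795616e-04,  6.00944446e-06]), 'tool_pos': array([ 0.1389488 , -0.47995109,  0.24181996]), 'orientation': array([-5.54751736e-04,  9.90089544e-01,  1.40436388e-01, -8.65662836e-05]), 'contact_force': array([-0.17893824, -0.11425434,  0.34137089]), 'moment': array([ 0.02412381, -0.00787109, -0.01933701]), 'grasp_force': 0.0, 'finger_gap': 0.08537257471088462}
scene [[463.31962128   0.         322.88556875]
 [  0.         463.31962128 201.05139955]
 [  0.           0.           1.        ]] -0.027102931321298863 [[ 0.19535059  0.98061718 -0.01510273]
 [ 0.69492966 -0.14927169 -0.70341362]
 [-0.69203389  0.12691693 -0.71062028]] [-0.08059299 -0.31327975  1.79189974]
top [[369.17340569   0.         329.00780808]
 [  0.         369.17340569 202.92223356]
 [  0.           0.           1.        ]] -0.01775380159513102 [[ 0.03903787 -0.99923259 -0.0032048 ]
 [-0.97747886 -0.03752194 -0.20767085]
 [ 0.20739123  0.01123965 -0.97819351]] [-0.051221    0.56085878  0.95118957]
```

View pics/scene0.png

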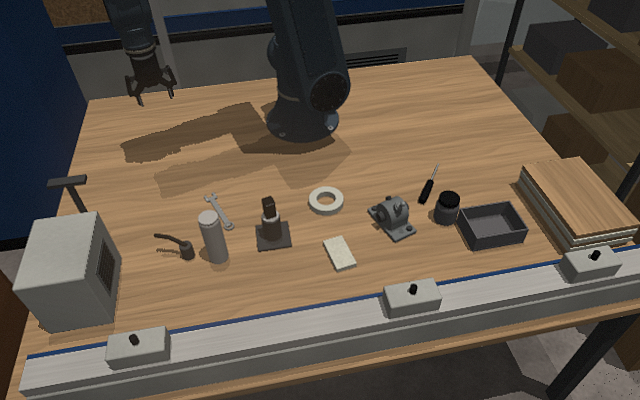

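View pics/top0.png

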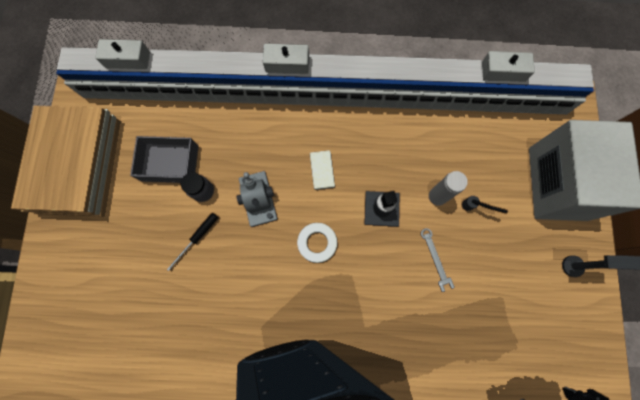

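The scene view shows the gun in its stand at about (268,220) and the bearing at (393,215). In the top view the gun is at (388,203) and the bearing at (257,197), with the nipple near (250,180). I'll enlarge both.

```bash
cat > h.py <<'E'
import numpy as np, cv2
from cell import sense, imaging, bot
from scipy.spatial.transform import Rotation as Ro
def ray(d,uv):
    K=d["mtx"]; return cv2.undistortPoints(np.array(uv,float).reshape(-1,1,2),K,np.array([d["k1"],0,0,0.]))[:,0]
def unproj(d,uv,z):
    s=ray(d,uv); z=np.broadcast_to(z,len(s)); return (np.c_[s,np.ones(len(s))]*np.asarray(z)[:,None]-d["t"])@d["R"]
def at_height(d,uv,h):
    s=ray(d,uv); r=np.c_[s,np.ones(len(s))]@d["R"]; c=-d["t"]@d["R"]; return c+r*((h-c[2])/r[:,2])[:,None]
def proj(d,X):
    x=np.atleast_2d(X)@d["R"].T+d["t"]; s=x[:,:2]/x[:,2:]; s=s*(1+d["k1"]*(s**2).sum(1))[:,None]
    return s@d["mtx"][:2,:2].T+d["mtx"][:2,2]
def cloud(d,u0,u1,v0,v1):
    g=np.mgrid[v0:v1,u0:u1]; uv=np.c_[g[1].ravel(),g[0].ravel()]; z=d["depth"][v0:v1,u0:u1].ravel(); m=z>0
    return unproj(d,uv[m],z[m])
def state():
    s=sense(); w,x,y,z=s["orientation"]; return s,s["tool_pos"],Ro.from_quat([x,y,z,w]).as_matrix()
E
python3 - <<'E'
from h import *
t=imaging.get_image("top"); s=imaging.get_image("scene")
def crop(d,u0,v0,w,h,k): return cv2.resize(d["img"][v0:v0+h,u0:u0+w,::-1],None,fx=k,fy=k,interpolation=cv2.INTER_CUBIC)
a=np.hstack([crop(t,230,165,55,65,7),crop(t,355,180,55,65,7)])
cv2.imwrite("pics/tc.png",a)
b=np.hstack([crop(s,362,180,57,70,7),crop(s,245,185,57,70,7)])
cv2.imwrite("pics/sc.png",b)
for n,d,r in(("top gun",t,(355,410,180,235)),("top brg",t,(230,285,165,230)),("sc gun",s,(245,300,185,255)),("sc brg",s,(362,420,180,250))):
    c=cloud(d,*r)
    print(n,c[:,2].max())
    for lo,hi in((.01,.03),(.06,.08),(.08,.088),(.095,.11),(.11,.13),(.13,.15),(.15,.165),(.165,.18),(.18,.2)):
        q=c[(c[:,2]>lo)&(c[:,2]<hi)]
        if len(q)>3: print(lo,hi,len(q),q.mean(0).round(4),q.min(0).round(3),q.max(0).round(3))
E
```

```text
top gun 0.16024593296069914
0.01 0.03 369 [ 0.5545 -0.1756  0.0122] [ 0.515 -0.227  0.01 ] [ 0.613 -0.132  0.029]
0.06 0.08 27 [ 0.5481 -0.167   0.071 ] [ 0.538 -0.192  0.061] [ 0.578 -0.153  0.079]
0.08 0.088 19 [ 0.5489 -0.168   0.084 ] [ 0.538 -0.193  0.08 ] [ 0.589 -0.153  0.088]
0.095 0.11 89 [ 0.5558 -0.173   0.0979] [ 0.541 -0.203  0.095] [ 0.584 -0.156  0.11 ]
0.11 0.13 30 [ 0.5562 -0.1725  0.1193] [ 0.547 -0.195  0.11 ] [ 0.574 -0.162  0.13 ]
0.13 0.15 34 [ 0.556  -0.174   0.1395] [ 0.547 -0.196  0.13 ] [ 0.575 -0.163  0.15 ]
0.15 0.165 145 [ 0.5639 -0.1793  0.1557] [ 0.547 -0.196  0.151] [ 0.581 -0.163  0.16 ]
top brg 0.12582370874132184
0.01 0.03 613 [0.5636 0.1665 0.0153] [0.5   0.117 0.01 ] [0.66  0.236 0.03 ]
0.06 0.08 258 [0.5693 0.1699 0.0706] [0.537 0.128 0.06 ] [0.621 0.223 0.08 ]
0.08 0.088 334 [0.577  0.1751 0.0838] [0.547 0.143 0.08 ] [0.618 0.212 0.088]
0.095 0.11 60 [0.603  0.1841 0.0998] [0.592 0.172 0.095] [0.615 0.195 0.11 ]
0.11 0.13 30 [0.6174 0.1884 0.12  ] [0.612 0.182 0.111] [0.625 0.195 0.126]
sc gun 0.15933844150519638
0.01 0.03 279 [ 0.5829 -0.1826  
[... 278 characters left out ...]
7  0.095] [ 0.595 -0.159  0.11 ]
0.11 0.13 63 [ 0.5775 -0.1824  0.1204] [ 0.556 -0.201  0.111] [ 0.585 -0.166  0.13 ]
0.13 0.15 64 [ 0.5775 -0.1837  0.1401] [ 0.557 -0.201  0.13 ] [ 0.585 -0.166  0.15 ]
0.15 0.165 98 [ 0.5685 -0.1835  0.1549] [ 0.547 -0.2    0.15 ] [ 0.584 -0.166  0.159]
sc brg 0.12448312802343091
0.01 0.03 471 [0.6129 0.1763 0.016 ] [0.514 0.117 0.01 ] [0.666 0.288 0.03 ]
0.06 0.08 235 [0.5999 0.1696 0.0701] [0.547 0.131 0.06 ] [0.629 0.224 0.08 ]
0.08 0.088 171 [0.5818 0.1717 0.0839] [0.549 0.141 0.08 ] [0.618 0.206 0.088]
0.095 0.11 24 [0.6085 0.1802 0.1003] [0.597 0.169 0.096] [0.619 0.185 0.105]
0.11 0.13 25 [0.6231 0.1876 0.1188] [0.617 0.181 0.11 ] [0.63  0.197 0.124]
```

View pics/tc.png

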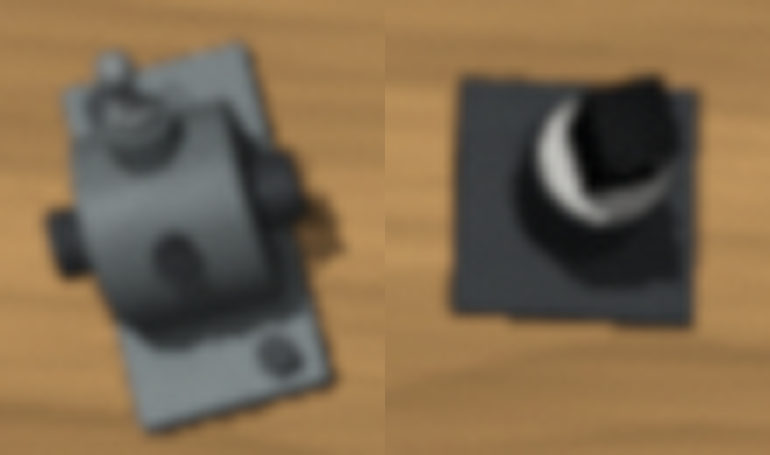

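View pics/sc.png

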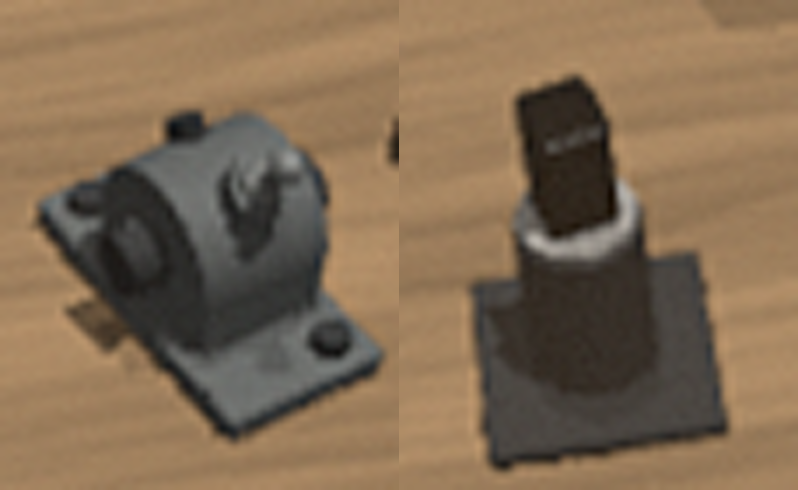

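The crops give the foot corners of the bearing, in left-crop pixels: (65,90), (240,42), (333,382), (148,432). The ball head is near (113,65). The black grip's top face sits at about (585-680, 80-185) in the right crop. Next I'll work out the yaws.

Run:
```python
from h import *
t=imaging.get_image("top"); s=imaging.get_image("scene")
def c2(p): return np.array(p,float)/7+np.array([230,165])
for h in (0.012,):
    P=at_height(t,[c2(p) for p in((65,90),(240,42),(333,382),(148,432))],h); print(P.round(4),P.mean(0))
    for a,b in((3,0),(2,1),(0,1),(3,2)): e=P[b]-P[a]; print(np.degrees(np.arctan2(e[1],e[0])),np.linalg.norm(e))
for d,r in((t,(355,410,180,235)),(s,(245,300,185,255))):
    c=cloud(d,*r); q=c[c[:,2]>.1535]; print(len(q),cv2.minAreaRect((q[:,:2]*1000).astype(np.float32)))
    d2=c[(c[:,2]>.1)]; print(cv2.minAreaRect((d2[:,:2]*1000).astype(np.float32)))
print(cloud(t,436,465,172,206)[:,:].max(0), at_height(t,[(455,181)],.17))
w=imaging.get_image("wrist"); S,p,R=state(); c=-w["R"].T@w["t"]; print("cam in tool",R.T@(c-p),(w["R"]@R).round(2),w["mtx"][0])
print((R.T@(np.array([.565,-.181,.25])-p)).round(3))
```

```text
[[0.6369 0.2351 0.012 ]
 [0.6604 0.1638 0.012 ]
 [0.5184 0.1152 0.012 ]
 [0.4951 0.1887 0.012 ]] [0.57770074 0.17569568 0.012     ]
18.150289479231358 0.14924679023720386
18.910435548465102 0.1500643456709506
-71.77325191153841 0.07510238481814917
-72.3730052659826 0.0770963864765574
125 ((564.4508666992188, -179.36280822753906), (29.113201141357422, 28.769908905029297), 13.3948974609375)
((564.115478515625, -176.931884765625), (30.57123565673828, 36.22705841064453), 13.429518699645996)
73 ((568.1898193359375, -183.4448699951172), (32.30126190185547, 28.7979793548584), 12.779887199401855)
((567.215576171875, -185.045654296875), (35.31719207763672, 34.225284576416016), 17.26783561706543)
[ 0.68441827 -0.31220003  0.17483437] [[ 0.60585984 -0.33849229  0.17      ]]
cam in tool [ 0.07113232  0.00106868 -0.13143347] [[-0.    1.   -0.  ]
 [-0.96 -0.   -0.28]
 [-0.28  0.    0.96]] [360.16545416   0.         320.37471673]
[ 0.492 -0.169 -0.008]
```

Call:
{"name": "arm_command", "arguments": {"motion": [{"fingers": 1, "xyz": [0.04, -0.014, 0], "twist": -7}, {"fingers": 1, "xyz": [0.08, -0.028, 0], "twist": -14}, {"fingers": 1, "xyz": [0.12, -0.042, 0], "twist": -21}, {"fingers": 1, "xyz": [0.16, -0.056, 0], "twist": -28}, {"fingers": 1, "xyz": [0.2, -0.07, 0], "twist": -35}, {"fingers": 1, "xyz": [0.24, -0.084, 0], "twist": -42}, {"fingers": 1, "xyz": [0.28, -0.098, 0], "twist": -49}, {"fingers": 1, "xyz": [0.32, -0.112, 0], "twist": -56}, {"fingers": 1, "xyz": [0.36, -0.126, 0], "twist": -63}, {"fingers": 1, "xyz": [0.4, -0.14, 0], "twist": -70}, {"fingers": 1, "xyz": [0.44, -0.154, 0], "twist": -77}, {"fingers": 1, "xyz": [0.47, -0.162, 0], "twist": -84}], "force": 40}}

```text
clock: 1.35
tool_pos: [0.547, -0.1919, 0.2423]
orientation: [0.0, 0.639, 0.769, 0.0]
contact_force: [1.3, -1.2, 0.5]
finger_gap: 0.0851
grasp_force: 0.0
```

Call:
{"name": "arm_command", "arguments": {"motion": [{"fingers": 1, "xyz": [0.008, 0.022, 0], "twist": -7}, {"fingers": 1, "xyz": [0.008, 0.022, 0], "twist": -14}, {"fingers": 1, "xyz": [0.008, 0.022, 0], "twist": -21}, {"fingers": 1, "xyz": [0.008, 0.022, 0], "twist": -28}, {"fingers": 1, "xyz": [0.008, 0.022, 0], "twist": -35}, {"fingers": 1, "xyz": [0.008, 0.022, 0], "twist": -42}, {"fingers": 1, "xyz": [0.008, 0.022, 0], "twist": -49}, {"fingers": 1, "xyz": [0.008, 0.022, 0], "twist": -56}, {"fingers": 1, "xyz": [0.008, 0.022, 0], "twist": -63}, {"fingers": 1, "xyz": [0.008, 0.022, 0], "twist": -70}, {"fingers": 1, "xyz": [0.008, 0.022, 0], "twist": -77}, {"fingers": 1, "xyz": [0.008, 0.022, 0], "twist": -84}]}}

```text
clock: 2.35
tool_pos: [0.5657, -0.1822, 0.2422]
orientation: [-0.0, -0.039, 0.999, 0.0]
contact_force: [-0.4, 0.1, 0.6]
finger_gap: 0.0858
grasp_force: 0.0
```

Run:
```python
from h import *
w=imaging.get_image("wrist"); cv2.imwrite("pics/w1.png",w["img"][:,:,::-1])
S,p,R=state(); print(p,np.degrees(np.arctan2(R[1,0],R[0,0])),S["joint_positions"])
c=cloud(w,0,640,0,400)
g=c[(abs(c[:,0]-.565)<.03)&(abs(c[:,1]+.18)<.03)]
top=g[(g[:,2]>.152)&(g[:,2]<.162)]; print(len(top),top.mean(0),cv2.minAreaRect((top[:,:2]*1000).astype(np.float32)))
n=c[(abs(c[:,0]-.62)<.06)&(abs(c[:,1]-.19)<.05)&(c[:,2]>.1)]; print("nip",len(n),n.mean(0) if len(n) else "")
```

```text
[ 0.56568164 -0.18219317  0.242216  ] -174.9435500406878 [-3.11591780e-01  4.14663902e-01  2.43031726e-01  1.39931973e+00
  1.11184136e-05 -3.99843476e-01]
2077 [ 0.5639603  -0.18361357  0.15557127] ((565.1102294921875, -183.5330810546875), (30.782455444335938, 30.039913177490234), 15.322619438171387)
nip 0
```

View pics/w1.png

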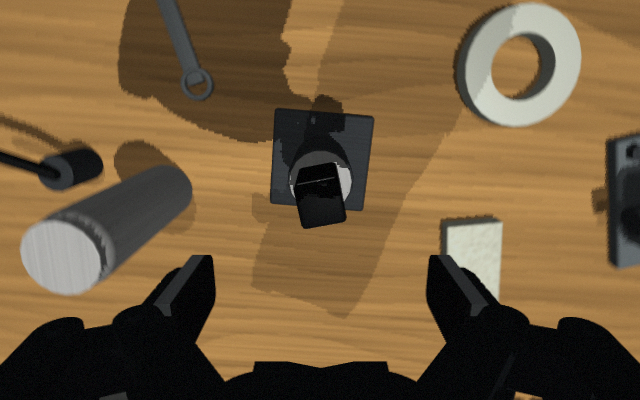

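The wrist view shows the grip at (320,197), centred between the jaws and turned a few degrees relative to them. I'll twist to line up, go down, then close.

Call:
{"name": "arm_command", "arguments": {"motion": [{"fingers": 1, "xyz": [0, 0.001, 0.03], "twist": -6}, {"fingers": 1, "xyz": [0, 0.001, 0.06], "twist": -10}, {"fingers": 1, "xyz": [0, 0.001, 0.09], "twist": -10}, {"fingers": 1, "xyz": [0, 0.001, 0.11], "twist": -10}, {"fingers": 1, "xyz": [0, 0.001, 0.122], "twist": -10}, {"fingers": 1, "xyz": [0, 0.001, 0.122], "twist": -10}, {"fingers": -0.4, "xyz": [0, 0.001, 0.122], "twist": -10}, {"fingers": -0.8, "xyz": [0, 0.001, 0.122], "twist": -10}, {"fingers": -0.8, "xyz": [0, 0.001, 0.122], "twist": -10}, {"fingers": -0.8, "xyz": [0, 0.001, 0.122], "twist": -10}, {"fingers": -0.8, "xyz": [0, 0.001, 0.122], "twist": -10}, {"fingers": -0.8, "xyz": [0, 0.001, 0.122], "twist": -10}], "force": 40}}

```text
clock: 3.4
tool_pos: [0.5661, -0.1814, 0.1212]
orientation: [0.001, -0.123, 0.992, -0.0]
contact_force: [0.2, 0.0, 6.7]
finger_gap: 0.0295
grasp_force: 43.0
```

Call:
{"name": "arm_command", "arguments": {"motion": [{"fingers": -0.8, "xyz": [0, 0, -0.012], "twist": 0}, {"fingers": -0.8, "xyz": [0, 0, -0.024], "twist": 0}, {"fingers": -0.8, "xyz": [0, 0, -0.036], "twist": 0}, {"fingers": -0.8, "xyz": [0, 0, -0.048], "twist": 0}, {"fingers": -0.8, "xyz": [0, 0, -0.048], "twist": 0}, {"fingers": -0.8, "xyz": [-0.0065, 0, -0.048], "twist": 0}, {"fingers": -0.8, "xyz": [-0.014, 0, -0.0485], "twist": 0}, {"fingers": -0.8, "xyz": [-0.021, 0, -0.049], "twist": 0}, {"fingers": -0.8, "xyz": [-0.021, 0, -0.049], "twist": 0}], "force": 30}}

```text
clock: 4.15
tool_pos: [0.5867, -0.1757, 0.1681]
orientation: [-0.001, -0.123, 0.992, 0.0]
contact_force: [-1.5, -2.8, -4.3]
finger_gap: 0.0294
grasp_force: 41.7
```

Run:
```python
from h import *
S,p,R=state(); print(p,S["contact_force"],S["finger_gap"],S["joint_positions"])
s=imaging.get_image("scene"); t=imaging.get_image("top"); w=imaging.get_image("wrist")
def crop(d,u0,v0,ww,h,k): return cv2.resize(d["img"][v0:v0+h,u0:u0+ww,::-1],None,fx=k,fy=k,interpolation=cv2.INTER_CUBIC)
cv2.imwrite("pics/s2.png",np.hstack([crop(s,220,140,100,120,4),crop(w,220,150,200,240,2)]))
```

```text
[ 0.58669015 -0.17572694  0.16813802] [-1.45154502 -2.7997975  -4.28758069] 0.029352451508984835 [-2.90814670e-01  4.69302969e-01  1.39591928e-01  1.24263418e+00
 -4.10291610e-04 -5.38100662e-01]
```

View pics/s2.png

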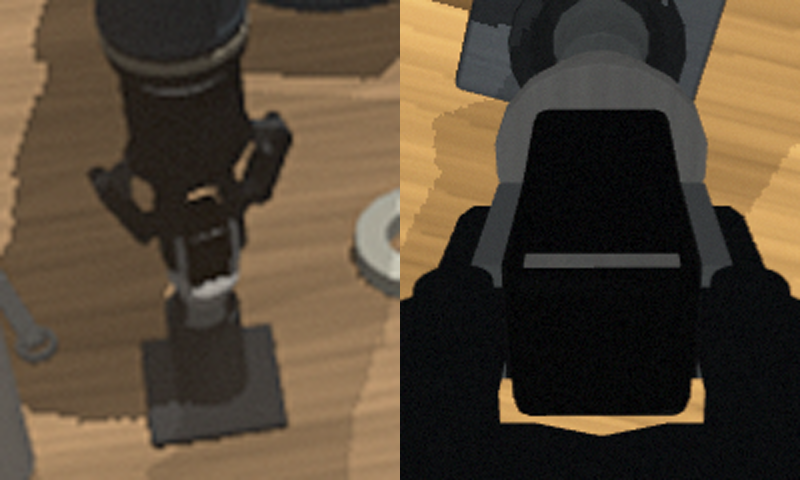

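The left crop shows the gripper holding the gun with its coupler still in the stand tube. The right crop shows the grip's top face below the gripper, with the barrel beginning to lean. I'll continue tilting.

Call:
{"name": "arm_command", "arguments": {"motion": [{"fingers": -0.8, "xyz": [-0.0075, 0, 0.0004], "twist": 0}, {"fingers": -0.8, "xyz": [-0.015, 0, 0.0015], "twist": 0}, {"fingers": -0.8, "xyz": [-0.022, 0, 0.0032], "twist": 0}, {"fingers": -0.8, "xyz": [-0.029, 0, 0.0055], "twist": 0}, {"fingers": -0.8, "xyz": [-0.029, 0, 0.0055], "twist": 0}, {"fingers": -0.8, "xyz": [-0.029, 0, 0.0055], "twist": 0}], "force": 30}}

```text
clock: 4.8
tool_pos: [0.6141, -0.1689, 0.1636]
orientation: [-0.0, -0.123, 0.992, 0.0]
contact_force: [-0.6, -1.3, -4.0]
finger_gap: 0.0298
grasp_force: 41.6
```

```bash
cat > tilt.py <<'E'
from h import *
# plane fits on grip faces in wrist depth, tool frame
def tilt():
    S,p,R=state(); w=imaging.get_image("wrist"); c=(cloud(w,0,640,0,400)-p)@R
    b=c[(abs(c[:,1])<.012)&(c[:,2]>-.07)&(c[:,2]<.06)&(abs(c[:,0])<.06)]
    rng=np.random.default_rng(0); out=[]
    for k in range(3):
        best=None
        for i in range(400):
            a=b[rng.choice(len(b),3,False)]; n=np.cross(a[1]-a[0],a[2]-a[0]); L=np.linalg.norm(n)
            if L<1e-8: continue
            n/=L; m=abs((b-a[0])@n)<.0008
            if best is None or m.sum()>best.sum(): best=m
        q=b[best]; ctr=q.mean(0); n=np.linalg.svd(q-ctr,full_matrices=False)[2][2]; n*=-np.sign(n[2])
        print(len(q),"ctr",ctr.round(4),"n",n.round(3),"angle xz",np.degrees(np.arctan2(-n[0],-n[2])).round(2),q.min(0).round(3),q.max(0).round(3)); b=b[~best]
        if len(b)<100: break
    return w,p,R
if __name__=="__main__":
    w,p,R=tilt(); print(p,sense()["contact_force"])
E
python3 tilt.py
```

```text
8127 ctr [ 0.0188 -0.0001 -0.0159] n [ 0.895  0.    -0.447] angle xz -63.45 [ 0.006 -0.012 -0.04 ] [0.046 0.012 0.037]
2860 ctr [-0.0043 -0.0001 -0.034 ] n [-0.444  0.003 -0.896] angle xz 26.33 [-0.018 -0.012 -0.04 ] [ 0.008  0.012 -0.027]
2255 ctr [ 0.0099 -0.0008 -0.0642] n [-0.991 -0.004 -0.133] angle xz 82.35 [ 0.005 -0.012 -0.07 ] [ 0.011  0.012 -0.036]
[ 0.61409081 -0.16885972  0.16357058] [-0.82266699  0.22338434 -3.98044614]
```

Call:
{"name": "arm_command", "arguments": {"motion": [{"fingers": -0.8, "xyz": [-0.003, 0, 0.001], "twist": 0}, {"fingers": -0.8, "xyz": [-0.006, 0, 0.002], "twist": 0}, {"fingers": -0.8, "xyz": [-0.006, 0, 0.002], "twist": 0}, {"fingers": -0.8, "xyz": [-0.006, 0, 0.002], "twist": 0}], "force": 30}}

```text
clock: 5.18
tool_pos: [0.6197, -0.1675, 0.1618]
orientation: [-0.0, -0.123, 0.992, 0.0]
contact_force: [-4.7, -2.1, -3.2]
finger_gap: 0.0295
grasp_force: 41.8
```

```bash
python3 tilt.py
```

```text
8447 ctr [ 0.0192  0.     -0.0164] n [ 0.87   0.005 -0.494] angle xz -60.42 [ 0.005 -0.012 -0.04 ] [0.049 0.012 0.035]
2537 ctr [-0.0049 -0.0001 -0.0338] n [-0.492  0.002 -0.87 ] angle xz 29.49 [-0.018 -0.012 -0.04 ] [ 0.006  0.012 -0.026]
2253 ctr [ 0.0097 -0.0006 -0.0637] n [-0.987  0.007 -0.163] angle xz 80.63 [ 0.005 -0.012 -0.07 ] [ 0.011  0.012 -0.036]
[ 0.61966206 -0.16752867  0.16178118] [-3.69665173 -1.29832686 -4.14732217]
```

The tilt is 29.5°, so I'll grip hard, lift straight up out of the stand and carry the gun over to the bearing.

Call:
{"name": "arm_command", "arguments": {"motion": [{"fingers": -0.8, "xyz": [0, 0, 0], "twist": 0}, {"fingers": -0.8, "xyz": [0, 0, 0], "twist": 0}, {"fingers": -0.8, "xyz": [0, 0, -0.02], "twist": 0}, {"fingers": -0.8, "xyz": [0, 0, -0.045], "twist": 0}, {"fingers": -0.8, "xyz": [0, 0, -0.075], "twist": 0}, {"fingers": -0.8, "xyz": [-0.003, 0.01, -0.1], "twist": 0}, {"fingers": -0.8, "xyz": [-0.01, 0.03, -0.118], "twist": -1}, {"fingers": -0.8, "xyz": [-0.021, 0.06, -0.118], "twist": -2}, {"fingers": -0.8, "xyz": [-0.034, 0.095, -0.118], "twist": -3}, {"fingers": -0.8, "xyz": [-0.047, 0.13, -0.118], "twist": -4}, {"fingers": -0.8, "xyz": [-0.061, 0.165, -0.118], "twist": -4}, {"fingers": -0.8, "xyz": [-0.074, 0.2, -0.118], "twist": -4}], "force": 110}}

```text
clock: 6.23
tool_pos: [0.6432, 0.0467, 0.2802]
orientation: [0.001, -0.158, 0.987, 0.0]
contact_force: [0.2, -0.7, -5.3]
finger_gap: 0.0287
grasp_force: 109.8
```

Call:
{"name": "arm_command", "arguments": {"motion": [{"fingers": -0.8, "xyz": [-0.009, 0.036, 0], "twist": 0}, {"fingers": -0.8, "xyz": [-0.018, 0.07, 0], "twist": 0}, {"fingers": -0.8, "xyz": [-0.027, 0.1, 0], "twist": 0}, {"fingers": -0.8, "xyz": [-0.036, 0.125, 0], "twist": 0}, {"fingers": -0.8, "xyz": [-0.045, 0.142, 0], "twist": 0}, {"fingers": -0.8, "xyz": [-0.045, 0.142, 0], "twist": 0}, {"fingers": -0.8, "xyz": [-0.045, 0.142, 0], "twist": 0}], "force": 110}}

```text
clock: 6.82
tool_pos: [0.6416, 0.1949, 0.2796]
orientation: [0.0, -0.159, 0.987, 0.0]
contact_force: [-0.2, 0.2, -3.4]
finger_gap: 0.0285
grasp_force: 109.6
```

Run:
```python
from tilt import *
w,p,R=tilt(); cv2.imwrite("pics/w3.png",w["img"][:,:,::-1])
print(p,np.degrees(np.arctan2(R[1,0],R[0,0])),sense()["joint_positions"])
l=np.array([np.cos(.321),np.sin(.321),0]); u=.5*l+[0,0,.866]; T=np.array([.624,.188,.122])
print("tip px",proj(w,T),"ball",proj(w,T-.008*u),"foot",proj(w,T-.034*u),"mouth px",proj(w,p+R@[.0598,0,.0859]))
c=cloud(w,0,640,0,400); n=c[(np.linalg.norm(c-(T-.008*u),axis=1)<.02)&(c[:,2]>.1)]; print(len(n),n.mean(0),n.max(0))
```

```text
8009 ctr [ 0.0196 -0.0003 -0.0157] n [ 0.873 -0.006 -0.487] angle xz -60.83 [ 0.005 -0.012 -0.04 ] [0.06  0.012 0.058]
2566 ctr [-0.0047 -0.0003 -0.0338] n [-0.485 -0.003 -0.875] angle xz 29.0 [-0.018 -0.012 -0.04 ] [ 0.007  0.012 -0.026]
2286 ctr [ 0.0098 -0.0007 -0.0632] n [-0.988 -0.    -0.152] angle xz 81.26 [ 0.005 -0.012 -0.07 ] [ 0.012  0.012 -0.035]
[0.64155029 0.19492636 0.27957009] -161.74299827625262 [ 2.93331514e-01  6.14577091e-01  6.58543733e-01  1.61416369e+00
  2.66696101e-04 -2.41419470e-02]
tip px [[320.36893641 156.93347353]] ball [[320.354748   150.65719783]] foot [[320.31209462 131.7928981 ]] mouth px [[322.30798097 109.8090521 ]]<stdin>:6: RuntimeWarning: Mean of empty slice.
  ret = um.true_divide(
Traceback (most recent call last):
ValueError: zero-size array to reduction operation maximum which has no identity
```

View pics/w3.png

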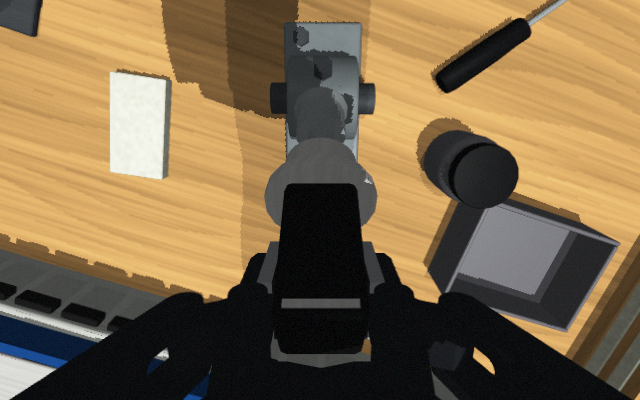

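The wrist view shows the coupler hiding the nipple at about (321,120). The bearing is lined up vertically in the picture, centred on u≈322. I'll move outward above the nipple to uncover it.

Call:
{"name": "arm_command", "arguments": {"motion": [{"fingers": -0.8, "xyz": [-0.02, 0, 0.0], "twist": 0}, {"fingers": -0.8, "xyz": [-0.04, 0, 0.005], "twist": 0}, {"fingers": -0.8, "xyz": [-0.051, -0.001, 0.02], "twist": 0}, {"fingers": -0.8, "xyz": [-0.051, -0.001, 0.035], "twist": 0}, {"fingers": -0.8, "xyz": [-0.051, -0.001, 0.05], "twist": 0}, {"fingers": -0.8, "xyz": [-0.051, -0.001, 0.05], "twist": 0}, {"fingers": -0.8, "xyz": [-0.051, -0.001, 0.05], "twist": 0}], "force": 110}}

```text
clock: 7.45
tool_pos: [0.6898, 0.2073, 0.2299]
orientation: [-0.001, -0.157, 0.988, -0.0]
contact_force: [1.1, 0.3, -4.1]
finger_gap: 0.0289
grasp_force: 109.7
```

Run:
```python
from h import *
S,p,R=state(); w=imaging.get_image("wrist"); s=imaging.get_image("scene")
print(p,S["orientation"],S["joint_positions"],S["contact_force"])
def crop(d,u0,v0,ww,h,k): return cv2.resize(d["img"][v0:v0+h,u0:u0+ww,::-1],None,fx=k,fy=k,interpolation=cv2.INTER_CUBIC)
cv2.imwrite("pics/w4.png",np.hstack([crop(w,250,60,140,180,3),crop(s,350,140,95,135,4)]))
l=np.array([np.cos(.321),np.sin(.321),0]); u=.5*l+[0,0,.866]; T=np.array([.624,.188,.122])
for n,d in(("w",w),("s",s)): print(n,"tip px",proj(d,T),"ball",proj(d,T-.008*u),"foot",proj(d,T-.034*u),"mouth px",proj(d,p+R@[.0594,0,.0864]))
```

```text
[0.68979787 0.20731802 0.22989658] [-5.46451094e-04 -1.57146418e-01  9.87575164e-01 -3.38065358e-05] [ 2.91926873e-01  7.43459055e-01  7.60370242e-01  1.58879964e+00
  7.91420417e-05 -2.36742201e-02] [ 1.11651818  0.30831742 -4.14988176]
w tip px [[325.31475848  94.25437169]] ball [[325.16568811  87.87029455]] foot [[324.7261447   69.07765473]] mouth px [[322.26566392 110.41562768]]
s tip px [[402.76014791 203.36278964]] ball [[401.64428804 204.20988882]] foot [[398.10289639 206.89810996]] mouth px [[404.95246838 200.18135374]]
```

View pics/w4.png

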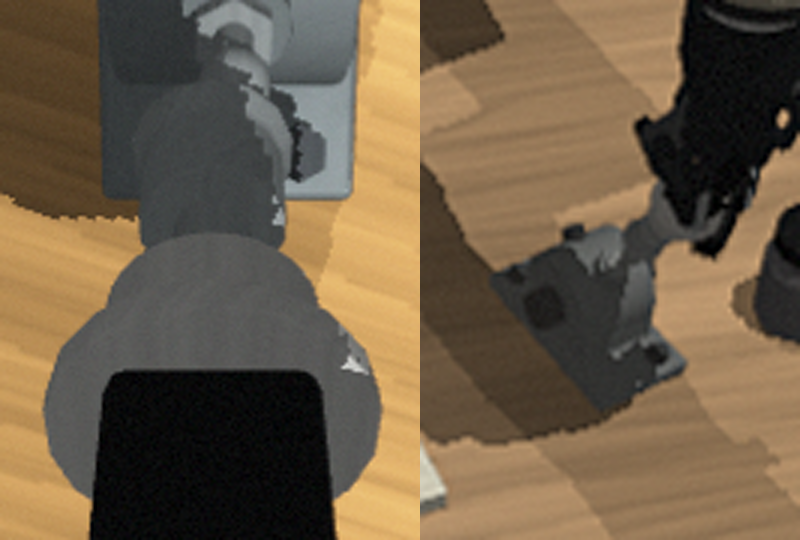

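The left crop shows the coupler centred on u≈321 and the nipple's hex at about (329,67), so the nipple is to the right (tool +y). The head is partly hidden by the coupler. I'll take one enlarged look with depth.

Run:
```python
from h import *
S,p,R=state(); w=imaging.get_image("wrist")
cv2.imwrite("pics/w5.png",cv2.resize(w["img"][45:115,285:375,::-1],None,fx=8,fy=8,interpolation=cv2.INTER_CUBIC))
def tl(uv): 
    z=[w["depth"][int(round(v)),int(round(u))] for u,v in uv]; return (unproj(w,uv,np.array(z))-p)@R
for v in range(50,150,5):
    q=tl([(u,v) for u in range(290,371,1)]); 
    # world height along row
    h=p[2]-q[:,2]; 
    e=np.where(abs(np.diff(h))>.006)[0]
    print(v,[(290+int(i),round(float(h[i])*1e3),round(float(h[i+1])*1e3),round(float(q[i,1])*1e3,1),round(float(q[i+1,1])*1e3,1)) for i in e])
```

```text
50 []
55 [(308, 81, 89, -10.2, -9.3), (369, 79, 48, 34.8, 39.6)]
60 [(295, 78, 363, -20.1, -1.1), (296, 363, 78, -1.1, -18.6), (308, 80, 94, -10.3, -9.1), (345, 95, 80, 16.1, 17.8), (355, 80, 363, 24.5, -1.1), (356, 363, 80, -1.1, 25.9), (369, 78, 0, 35.1, 45.9)]
65 [(307, 76, 93, -11.2, -9.9), (314, 93, 100, -5.7, -4.9), (346, 92, 76, 17.0, 18.9), (368, 75, 0, 34.8, 45.1)]
70 [(308, 73, 92, -10.6, -9.3), (339, 99, 91, 11.8, 12.9), (345, 93, 73, 16.4, 18.4), (367, 72, 13, 34.5, 42.7), (368, 13, -1, 42.7, 45.4)]
75 [(294, 68, 363, -21.7, -1.1), (295, 363, 67, -1.1, -20.2), (310, 68, 89, -9.2, -7.9), (314, 89, 96, -5.8, -4.9), (320, 96, 117, -1.4, -0.7), (334, 116, 97, 7.8, 9.1), (339, 97, 89, 11.9, 13.0), (343, 89, 68, 15.2, 17.3), (366, 66, 12, 34.6, 42.1), (368, 14, 0, 42.8, 45.5)]
80 [(315, 63, 89, -5.4, -4.3), (316, 89, 116, -4.3, -3.4), (338, 118, 62, 10.3, 13.7), (365, 60, 15, 34.7, 41.0), (368, 12, 0, 43.2, 45.6)]
85 [(315, 51, 117, -5.6, -4.0), (339, 118, 50, 11.0, 15.2), (362, 49, 12, 33.7, 38.6), (368, 12, -2, 43.3, 46.0)]
90 [(305, 14, 153, -15.5, -9.2), (335, 152, 120, 7.1
[... 542 characters left out ...]
, 43.1, 45.7)]
115 [(294, 13, 146, -26.2, -16.1), (297, 150, 157, -14.7, -13.6), (343, 158, 150, 11.5, 12.5), (346, 147, 22, 13.9, 23.5), (355, 22, 14, 30.9, 32.6), (364, 14, 363, 40.2, -1.1), (365, 363, 11, -1.1, 42.5), (367, 11, -1, 43.5, 45.9)]
120 [(296, 14, 160, -24.4, -14.1), (344, 159, 12, 12.0, 22.4), (366, 13, 1, 42.4, 44.9)]
125 [(296, -1, 167, -25.5, -13.7), (344, 163, 0, 11.8, 23.3)]
130 [(295, -1, 168, -26.6, -14.2), (345, 167, 0, 12.1, 24.4)]
135 [(295, 2, 168, -26.5, -14.3), (344, 168, 0, 11.6, 23.5)]
140 [(296, 0, 167, -25.7, -13.8), (304, 167, 198, -10.0, -8.2), (336, 196, 168, 6.1, 7.8), (344, 166, 0, 11.7, 23.6)]
145 [(295, 0, 196, -26.8, -12.4), (345, 196, 0, 10.3, 24.7)]
```

View pics/w5.png

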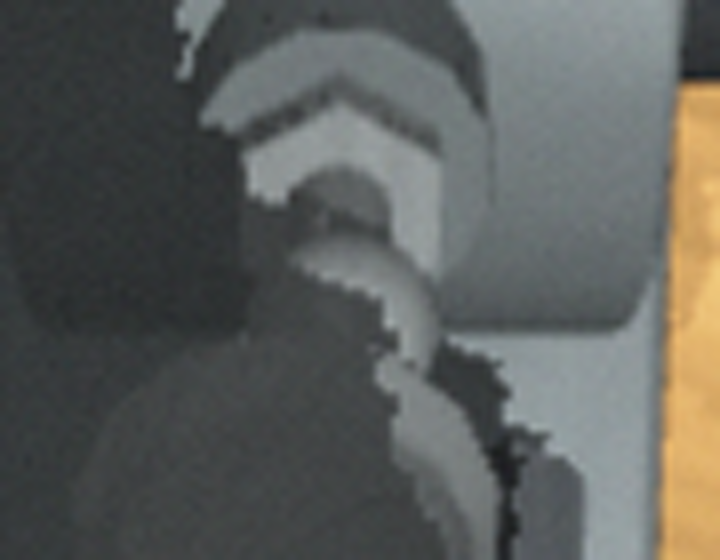

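The enlarged view shows the ball head at about pixels (316-339, 75-88), in front of the neck and hex. Its centre is at tool y≈+3.5 mm against -1.2 mm for the coupler, and boss, hex and ball share the same y, so the yaw is right. Next I'll fit the ball and the sleeve.

```bash
cat > fit.py <<'E'
from h import *
from scipy.optimize import least_squares
def fit(yb,yc,vb=(76,90),vs=(119,139)):
    S,p,R=state(); w=imaging.get_image("wrist")
    T=lambda v0,v1:(cloud(w,280,365,v0,v1)-p)@R
    c=T(*vb); h=p[2]-c[:,2]; b=c[(h>.108)&(h<.13)&(abs(c[:,1]-yb)<.0085)]
    s=least_squares(lambda x:np.linalg.norm(b-x,axis=1)-.008,[b[:,0].mean(),yb,b[:,2].mean()+.005],loss="soft_l1",f_scale=.001)
    c=T(*vs); h=p[2]-c[:,2]; m=c[(h>.152)&(h<.174)&(abs(c[:,1]-yc)<.013)]
    def cyl(x):
        d=np.array([-np.sin(x[3]),x[4],-np.cos(x[3])]); d/=np.linalg.norm(d); e=m-x[:3]; return np.linalg.norm(np.cross(e,d),axis=1)-.0135
    f=least_squares(lambda x:np.r_[cyl(x),.01*(x[2]-.065)],[.05,yc,.065,.51,0],loss="soft_l1",f_scale=.001)
    print("ball",len(b),s.x.round(4),abs(s.fun).mean().round(5),"sleeve",len(m),f.x.round(4),"ang",np.degrees(f.x[3]).round(2),abs(f.fun).mean().round(5))
    for th in (np.radians(29.2),f.x[3]):
        a=np.array([-np.sin(th),-np.cos(th)]); pp=np.array([np.cos(th),-np.sin(th)]); B=s.x[[0,2]]
        print("ball rel sleeve: perp",((B-f.x[[0,2]])@pp).round(4),"ball rel grip-measured axis perp",B@pp-.0098)
    print("TCP",p,"ball world",p+R@s.x)
E
python3 -c "
from fit import *; fit(.0035,-.0012)
from tilt import *; tilt()"
```

```text
ball 258 [0.074  0.0033 0.1163] 0.00041 sleeve 764 [ 0.1038 -0.0066  0.0645  1.7105  0.1068] ang 98.0 0.00103
ball rel sleeve: perp -0.0513 ball rel grip-measured axis perp -0.001996341516314084
ball rel sleeve: perp -0.0471 ball rel grip-measured axis perp -0.13531160817999044
TCP [0.69054962 0.20810438 0.23148919] ball world [0.61946713 0.18831468 0.11498488]
8368 ctr [ 0.0192 -0.0001 -0.016 ] n [ 0.871  0.006 -0.492] angle xz -60.55 [ 0.005 -0.012 -0.04 ] [0.049 0.012 0.035]
2557 ctr [-0.005  -0.     -0.0336] n [-0.486  0.005 -0.874] angle xz 29.1 [-0.018 -0.012 -0.04 ] [ 0.007  0.012 -0.026]
1976 ctr [ 0.0099 -0.0015 -0.0648] n [-0.987 -0.016 -0.162] angle xz 80.66 [ 0.004 -0.012 -0.07 ] [ 0.012  0.012 -0.035]
```

Run:
```python
from h import *
S,p,R=state(); w=imaging.get_image("wrist"); th=np.radians(29.3)
a=np.array([-np.sin(th),-np.cos(th)]); pp=np.array([np.cos(th),-np.sin(th)])
c=(cloud(w,318,325,85,200)-p)@R; c=c[abs(c[:,1]+.0012)<.0025]; P=c[:,[0,2]]@pp*1e3; A=c[:,[0,2]]@a*1e3
for k in range(-115,35,4):
    m=(A>=k)&(A<k+4)
    if m.sum(): print(k,m.sum(),P[m].mean().round(1),end=" | ")
B=np.array([.074,.1163]); print("\nball",B@pp,B@a, S["tool_pos"])
```

```text
-107 8 25.2 | -103 45 24.6 | -99 35 23.3 | -95 25 23.2 | -91 26 23.1 | -87 32 23.1 | -83 39 22.4 | -79 95 19.1 | -75 30 16.7 | -71 22 16.6 | -55 26 27.0 | -51 43 27.1 | -47 36 27.2 | -43 1 27.7 | -35 29 34.5 | -31 186 29.9 | -27 37 24.6 | -23 51 24.8 | -19 26 25.0 | 
ball 0.007617947021586094 -0.13763595781327026 [0.69049425 0.20832718 0.23105544]
```

Call:
{"name": "arm_command", "arguments": {"motion": [{"fingers": -0.8, "xyz": [-0.0018, 0.0045, 0.001], "twist": 0}, {"fingers": -0.8, "xyz": [0.003, 0.0045, 0.0097], "twist": 0}, {"fingers": -0.8, "xyz": [0.008, 0.0045, 0.0184], "twist": 0}, {"fingers": -0.8, "xyz": [0.008, 0.0045, 0.0184], "twist": 0}, {"fingers": -0.8, "xyz": [0.008, 0.0045, 0.0184], "twist": 0}], "force": 115}}

```text
clock: 8.17
tool_pos: [0.6808, 0.2104, 0.2115]
orientation: [-0.0, -0.158, 0.987, -0.0]
contact_force: [0.2, -0.0, -3.1]
finger_gap: 0.0287
grasp_force: 113.7
```

Run:
```python
from h import *
S,p,R=state(); w=imaging.get_image("wrist"); th=np.radians(29.3); print(p,S["contact_force"],S["joint_positions"])
a=np.array([-np.sin(th),-np.cos(th)]); pp=np.array([np.cos(th),-np.sin(th)])
B=(np.array([.61947,.18831,.11498])-p)@R; print("ball tool",B,"perp",B[[0,2]]@pp,"along",B[[0,2]]@a)
for v in range(60,125,4):
    z=w["depth"][v,290:371]; q=(unproj(w,[(u,v) for u in range(290,371)],z)-p)@R; h=p[2]-q[:,2]
    e=np.where(abs(np.diff(h))>.006)[0]
    print(v,[(290+int(i),round(float(h[i])*1e3),round(float(h[i+1])*1e3),round(float(q[i,1])*1e3,1),round(float(q[i+1,1])*1e3,1)) for i in e])
```

```text
[0.68077713 0.2104141  0.21152707] [ 0.2459256  -0.04685797 -3.11361824] [ 2.99731284e-01  7.09732572e-01  6.52417302e-01  1.51415181e+00
  7.99061575e-05 -1.72448430e-02]
ball tool [ 0.06507805 -0.00190264  0.09659048] perp 0.009482885591801278 along -0.1160816440516135
60 [(351, 82, 343, 19.7, -1.1), (352, 343, 82, -1.1, 21.1), (361, 81, 343, 26.7, -1.1), (362, 343, 81, -1.1, 28.0), (366, 79, 54, 30.4, 34.1)]
64 [(300, 80, 88, -15.2, -14.2), (338, 89, 81, 10.6, 11.6), (365, 80, 48, 29.7, 34.1)]
68 [(299, 79, 91, -16.0, -14.7), (323, 98, 343, 0.5, -1.1), (324, 343, 97, -1.1, 1.8), (339, 91, 79, 11.2, 12.4), (365, 76, 0, 30.2, 40.0)]
72 [(299, 77, 94, -16.2, -14.6), (339, 94, 78, 11.1, 12.6), (364, 77, 14, 29.4, 37.5), (365, 14, 0, 37.5, 40.1)]
76 [(298, 76, 93, -17.0, -15.3), (305, 93, 100, -11.3, -10.4), (332, 100, 94, 6.3, 7.1), (339, 93, 76, 11.1, 12.7), (364, 73, 11, 30.0, 38.0), (365, 11, 0, 38.0, 40.2)]
80 [(298, 74, 92, -17.1, -15.4), (305, 91, 99, -11.5, -10.5), (332, 98, 92, 6.4, 7.2), (340, 90, 72, 12.0, 13.6), (363, 72, 13, 29.4, 37.0), (365, 12, 1, 38.0, 40.2)]
84 [(300,
[... 789 characters left out ...]
, (364, 11, -1, 37.8, 40.2)]
108 [(293, 13, 128, -25.6, -16.5), (347, 128, 15, 14.3, 23.3), (364, 11, -1, 38.0, 40.3)]
112 [(293, 15, 125, -25.6, -16.8), (346, 128, 22, 13.8, 22.0), (348, 22, 13, 22.9, 24.4), (364, 10, 0, 38.2, 40.4)]
116 [(290, 13, 343, -28.5, -1.1), (291, 343, 15, -1.1, -26.5), (294, 12, 128, -25.0, -16.0), (296, 128, 137, -15.4, -14.3), (343, 138, 129, 11.5, 12.6), (346, 126, 21, 13.9, 22.1), (353, 22, 12, 27.3, 29.0), (363, 13, 0, 37.1, 39.5)]
120 [(296, 15, 141, -23.0, -14.1), (344, 140, 22, 11.9, 20.4), (353, 22, 14, 27.3, 29.0), (363, 12, 0, 37.3, 39.6)]
124 [(296, 15, 145, -23.1, -13.8), (344, 144, 21, 11.7, 20.5), (353, 22, 15, 27.4, 29.0), (363, 12, 0, 37.4, 39.7)]
```

Aligned to within 1 mm, with the mouth about 4 mm short of the tip and 28 mm to go to home. Advancing along the axis.

Call:
{"name": "arm_command", "arguments": {"motion": [{"fingers": -0.8, "xyz": [0.0015, -0.0005, 0.0026], "twist": 0}, {"fingers": -0.8, "xyz": [0.0029, -0.0005, 0.0052], "twist": 0}, {"fingers": -0.8, "xyz": [0.0044, -0.0005, 0.0078], "twist": 0}, {"fingers": -0.8, "xyz": [0.0059, -0.0005, 0.0105], "twist": 0}, {"fingers": -0.8, "xyz": [0.0068, -0.0005, 0.0122], "twist": 0}, {"fingers": -0.8, "xyz": [0.0068, -0.0005, 0.0122], "twist": 0}], "force": 115}}

```text
clock: 8.72
tool_pos: [0.6748, 0.2076, 0.1993]
orientation: [0.0, -0.158, 0.987, 0.0]
contact_force: [1.9, 0.9, -1.4]
finger_gap: 0.0286
grasp_force: 114.1
```

Call:
{"name": "arm_command", "arguments": {"motion": [{"fingers": -0.8, "xyz": [0.001, 0, 0.0017], "twist": 0}, {"fingers": -0.8, "xyz": [0.002, 0, 0.0035], "twist": 0}, {"fingers": -0.8, "xyz": [0.003, 0, 0.0052], "twist": 0}, {"fingers": -0.8, "xyz": [0.0039, 0, 0.007], "twist": 0}, {"fingers": -0.8, "xyz": [0.0049, 0, 0.0087], "twist": 0}, {"fingers": -0.8, "xyz": [0.0049, 0, 0.0087], "twist": 0}]}}

```text
clock: 9.22
tool_pos: [0.6691, 0.2057, 0.1892]
orientation: [-0.001, -0.158, 0.987, -0.0]
contact_force: [-3.0, -1.0, -9.8]
finger_gap: 0.0286
grasp_force: 113.9
```

The reading shows a pull inwards, so the jaws have snapped over the head. Pressing on.

Call:
{"name": "arm_command", "arguments": {"motion": [{"fingers": -0.8, "xyz": [0.001, 0, 0.0017], "twist": 0}, {"fingers": -0.8, "xyz": [0.002, 0, 0.0035], "twist": 0}, {"fingers": -0.8, "xyz": [0.003, 0, 0.0052], "twist": 0}, {"fingers": -0.8, "xyz": [0.0039, 0, 0.007], "twist": 0}, {"fingers": -0.8, "xyz": [0.0049, 0, 0.0087], "twist": 0}, {"fingers": -0.8, "xyz": [0.0049, 0, 0.0087], "twist": 0}, {"fingers": -0.8, "xyz": [0.0049, 0, 0.0087], "twist": 0}]}}

```text
clock: 9.8
tool_pos: [0.6663, 0.2048, 0.1833]
orientation: [0.002, -0.158, 0.987, 0.0]
contact_force: [2.1, 1.0, 6.8]
finger_gap: 0.0287
grasp_force: 115.1
```

```bash
cat > chk.py <<'E'
from tilt import *
w,p,R=tilt(); S=sense(); print(p,S["contact_force"],S["moment"])
th=np.radians(29.3); a=np.array([-np.sin(th),-np.cos(th)]); pp=np.array([np.cos(th),-np.sin(th)])
B=(np.array([.61947,.18831,.11498])-p)@R; print("ball y",B[1],"perp",B[[0,2]]@pp,"tip along",B[[0,2]]@a+.008)
f=S["contact_force"]+[0,0,4]; u=np.array([.5*np.cos(.318),.5*np.sin(.318),.866]); print("axial",f@u,"lateral",f-f@u*u)
c=(cloud(w,300,345,60,200)-p)@R; c=c[abs(c[:,1]+.0012)<.0025]; P=c[:,[0,2]]@pp*1e3; A=c[:,[0,2]]@a*1e3
for k in range(-115,-10,3):
    m=(A>=k)&(A<k+3)
    if m.sum(): print(k,m.sum(),P[m].mean().round(1),end=" | ")
E
python3 chk.py
```

```text
8330 ctr [ 0.0192 -0.     -0.0162] n [ 0.871 -0.005 -0.491] angle xz -60.59 [ 0.005 -0.012 -0.04 ] [0.06  0.012 0.057]
2561 ctr [-0.0046  0.0001 -0.0338] n [-0.485  0.006 -0.875] angle xz 29.01 [-0.018 -0.012 -0.04 ] [ 0.007  0.012 -0.026]
2086 ctr [ 0.0099 -0.0007 -0.0644] n [-0.986  0.014 -0.165] angle xz 80.52 [ 0.004 -0.012 -0.07 ] [ 0.012  0.012 -0.036]
[0.66632372 0.20478744 0.18326507] [ 2.30495526 -0.11401186  7.13771028] [ 0.04939694 -0.13418598 -0.0088688 ]
ball y -0.0010590707975151208 perp 0.010158430268678346 tip along -0.07581713713185231
axial 10.72212866483284 lateral [-2.78731952 -1.79024224  1.85234686]
-115 26 24.2 | -112 62 22.9 | -109 5 23.2 | -103 2 25.7 | -100 42 25.3 | -97 42 24.2 | -94 30 23.5 | -91 29 23.4 | -88 24 23.4 | -85 33 23.3 | -82 33 23.3 | -79 26 23.4 | -76 141 20.2 | -73 36 16.9 | -70 16 17.0 | -55 38 27.3 | -52 37 27.3 | -49 48 27.4 | -46 44 27.3 | -43 6 27.8 | -37 1 33.8 | -34 54 34.7 | -31 221 30.5 | -28 137 28.4 | -25 65 24.8 | -22 70 24.9 | -19 50 25.0 |
```

Axial force 10.7 N and geometry both put the plunger about 4.7 mm in. I'll go on another 7.5 mm.

Call:
{"name": "arm_command", "arguments": {"motion": [{"fingers": -0.8, "xyz": [0.0007, 0, 0.0013], "twist": 0}, {"fingers": -0.8, "xyz": [0.0015, 0, 0.0026], "twist": 0}, {"fingers": -0.8, "xyz": [0.0022, 0, 0.0039], "twist": 0}, {"fingers": -0.8, "xyz": [0.0029, 0, 0.0052], "twist": 0}, {"fingers": -0.8, "xyz": [0.0037, 0, 0.0065], "twist": 0}, {"fingers": -0.8, "xyz": [0.0037, 0, 0.0065], "twist": 0}, {"fingers": -0.8, "xyz": [0.0037, 0, 0.0065], "twist": 0}, {"fingers": -0.8, "xyz": [0.0037, 0, 0.0065], "twist": 0}, {"fingers": -0.8, "xyz": [0.0037, 0, 0.0065], "twist": 0}]}}

```text
clock: 10.6
tool_pos: [0.6631, 0.2037, 0.1772]
orientation: [0.002, -0.158, 0.987, 0.0]
contact_force: [2.8, 1.5, 9.8]
finger_gap: 0.029
grasp_force: 115.4
```

```bash
python3 chk.py
```

```text
8207 ctr [ 0.0194 -0.0003 -0.016 ] n [ 0.871 -0.008 -0.492] angle xz -60.55 [ 0.005 -0.012 -0.04 ] [0.057 0.012 0.052]
2494 ctr [-0.005   0.     -0.0336] n [-0.492  0.003 -0.871] angle xz 29.47 [-0.018 -0.012 -0.04 ] [ 0.006  0.012 -0.026]
2257 ctr [ 0.0098 -0.0005 -0.0631] n [-0.988 -0.005 -0.154] angle xz 81.12 [ 0.005 -0.012 -0.07 ] [ 0.012  0.012 -0.036]
[0.66310833 0.20372201 0.17718846] [2.05645131 0.52674629 9.15995999] [ 0.11557553 -0.15426311 -0.00293939]
ball y -0.0010541374398901817 perp 0.010221826858531468 tip along -0.06885134297686807
axial 12.455546709414147 lateral [-3.85907801 -1.4204758   2.37345654]
-115 25 24.6 | -112 26 24.4 | -109 20 24.5 | -106 41 23.6 | -103 45 22.7 | -94 27 25.7 | -91 50 24.6 | -88 33 23.6 | -85 28 23.5 | -82 36 23.4 | -79 31 23.4 | -76 35 23.5 | -73 34 23.4 | -70 104 21.4 | -67 18 20.3 | -55 32 27.4 | -52 47 27.4 | -49 44 27.4 | -46 46 27.4 | -43 7 27.9 | -37 2 34.1 | -34 51 34.5 | -31 215 30.3 | -28 146 29.0 | -25 65 24.9 | -22 71 24.8 | -19 51 24.9 |
```

```bash
python3 -c "
from cell import bot; print(bot.sign_off())"
```

```text
the job is handed in; nothing more can be done
None
```

The job is handed in at about 11 s on the robot's clock: the coupler snapped home on the nipple and the gun is still gripped, about 29.5° from vertical against the nipple's 30°, with the plunger about 11.6 of 16 mm in at roughly 12.5 N.

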